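Feed one wheel bearing and slide it onto the green pad

TASK

With a fingertip press the red plunger of the blue bearing dispenser all the way down, once, so that a single bearing slides out onto its tray, and let the plunger come back up. Then push that bearing along the tray until it lies wholly on the green pad: do not pick it up, leave the other bearings in the dispenser, and do not disturb the mug, jar, screwdriver and small cardboard box. Finish with the robot clear of everything.

Things in the scene. Friction and masses are not known exactly. Their poses are not given: they have to be found in the camera images.
- dispenser: Blue bearing dispenser fixed on an aluminium tray plate. Origin: magazine axis at bench height; -x points out of the outlet (roughly away from the robot), z up. Tray: x -110 to +95, y +-140 mm, flat, no rim, top 6 mm above the bench. Housing behind the magazine: x +20 to +88, y +-24 mm, roof 62 mm above the bench; the plunger rises from it at x = +54, y = 0.
- magazine_top (a point): Centre of the open top of the magazine, the square tube (40 x 40 mm outside, rim 58 mm above the bench) that holds the stack of four bearings.
- outlet (a point): Point on the tray, 47 mm in front of the magazine axis, where the centre of the bottom bearing is left by a full press (gap of about 11 mm to the magazine). The stack then drops by one when the plunger returns, so any second press would eject another.
- plunger_top (a point): Centre of the flat top of the red plunger cap (a disc 34 mm across, 9 mm thick); 108 mm above the bench when up, it moves straight down 30 mm when pressed.
- plunger (a joint): How far the plunger is pressed, m: 0 up, 0.030 fully down (hard stop). Sprung: about 3 N to start, 9 to 10 N at the bottom; returns by itself.
- bearing1_center (a point): Centre (half-way up) of the bottom bearing of the stack, the one that comes out: steel ring with black seals, a disc 30 mm across and 10 mm thick, 25 to 42 g, lying flat; centre 11 mm above the bench (5 mm above the tray).
- bearing2_center (a point): Centre of an identical bearing, number 2 from the bottom of the stack; must stay in the magazine (it drops 10 mm when the bottom one has gone).
- bearing3_center (a point): Centre of an identical bearing, number 3 from the bottom of the stack; must stay in the magazine (it drops 10 mm when the bottom one has gone).
- bearing4_center (a point): Centre of an identical bearing, number 4 from the bottom of the stack; must stay in the magazine (it drops 10 mm when the bottom one has gone).
- green_pad: Green disc 70 mm across painted on the tray (flush), on one side of the outlet, left or right; origin at its centre on the tray top.
- yellow_pad: Yellow disc 70 mm across painted on the tray (flush), on the other side; not wanted here.
- mug: White mug, 80 mm across, 88 mm tall, beside the tray; origin at the centre of its underside. Leave alone.
- jar: Amber jar with white label and steel lid, 60 mm across, 85 mm tall, beside the tray; origin at the centre of its underside. Leave alone.
- screwdriver: Screwdriver lying on the bench beyond the dispenser, 200 mm long, handle 26 mm thick; origin under its middle. Leave alone.
- carton: Small brown cardboard box 95 x 55 x 30 mm beyond the dispenser; origin at the centre of its underside. Leave alone.
Things that resemble listed ones, but are neither listed nor needed, are in the scene too. Leave any orange or purple look-alike of the part that bears bearing4_center alone.

How it is judged:
On the way, in this order (a step that is already met when the one before it is completed fails the run):
1. the plunger is pressed down and the bottom bearing has come out in front of the magazine (value of joint plunger above 0.026 m and x of bearing1_center in the frame of dispenser below -0.036 m), for 0.05 s.
2. the plunger is back up and the bearing lies wholly on the green pad (value of joint plunger below 0.004 m and horizontal distance between bearing1_center and green_pad below 0.02 m), for 0.2 s.
At the end, for the whole second after the job is handed in: The ejected bearing lies flat on the tray, wholly on the green pad (its centre within 20 mm of the pad's centre), the plunger is up (within 4 mm) and the other three bearings are in the magazine (within 12 mm of its axis) (all of step 2 and height (world z) of bearing1_center between 0.008 and 0.014 m and angle between bearing1_center's own z axis and vertical below 0.1 rad and not (horizontal distance between bearing2_center and dispenser above 0.012 m) and not (horizontal distance between bearing3_center and dispenser above 0.012 m) and not (horizontal distance between bearing4_center and dispenser above 0.012 m)); the robot touches nothing.
It fails at once if the ejected bearing is lifted (8 mm or more off the tray) (height (world z) of bearing1_center above 0.019 m).
It fails at once if a second bearing leaves the magazine (a second press, or taken out) (horizontal distance between any of bearing2_center, bearing3_center, bearing4_center and dispenser above 0.012 m or height (world z) of bearing2_center above 0.029 m or height (world z) of bearing3_center above 0.039 m or height (world z) of bearing4_center above 0.049 m).
It fails at once if the plunger is let up with the bearing only half out of the dispenser (not one full press) (value of joint plunger below 0.003 m and x of bearing1_center in the frame of dispenser between -0.031 and -0.008 m and y of bearing1_center in the frame of dispenser between -0.01 and 0.01 m).
It fails at once if a bystander (mug, jar, screwdriver, carton) is moved more than 15 mm (distance of any of mug, jar, screwdriver, carton from where it was at the start of the episode above 0.015 m).
It also fails if it takes over 43 s, if anything falls off the work surface, if the arm or the gripper's body presses on something with over 40 N, if the wrist force passes 120 N, or if a joint passes its speed limit or range.

ROBOT

A 6-joint arm with a two-finger parallel gripper is mounted at the origin on the work surface. World frame = base frame: x ahead of the robot, y to its left, z up, the work surface at z = 0. Lengths are in m, angles in rad, forces in N, time in s.
With the tool pointing down it reaches from about 0.375 to 0.9 m from the base axis. Payload 3.1 kg.
Tool frame: the origin (TCP) lies between the finger pads; the fingertips stand 8 mm ahead of it and the grasp point (between the pads) lies 11 mm behind it; z points along the fingers, y is the line along which they close (so a half turn about z gives the same grasp; the last joint's range is limited). The gripper opens to 85 mm and grips with 20 to 120 N. Pads are 22 mm wide; open, the fingers measure 114 mm over their backs; the gripper's body (76 mm by 85 mm) begins 54 mm behind the grasp point. The pads swing forward as they close: fully open they stand 13 mm farther back than shut.
Start: joints at [0.956, 0.527, 1.433, -0, 1.181, -0.178], TCP at [0.264, 0.566, 0.2] pointing down, gripper open.
Joint ranges: [-3.08, 3.08], [-0.75, 2.2], [0.22, 2.44], [-1.43, 4.57], [0, 2.65], [-2.85, 2.85]. Speed limits (rad/s): [2.79, 2.79, 3.14, 3.14, 3.14, 3.14].

INTERFACE

Orientations are given as a unit quaternion [x, y, z, w].
In Python, from station import readout, cams, sign_off gives the robot as it stands.
- The arm moves only by the tool send_rows, never from a script. Its argument "commands" is text: rows parted by semicolons, each of 5 numbers parted by spaces: the finger opening in mm, from 0 to 85.4, then the shift along the tool's x, y, z each as a share of 0.02 m, from -1 to 1, then the turn about the tool's z as a share of 4 degrees, from -1 to 1. In form: grip dx dy dz spin; .... A call has 1 to 20 rows; each row shifts and turns the commanded pose from where the row before left it, along the tool's axes as they then stand; what a row does not reach is not made up. A row lasts 1/12 s, in which the tool goes at most 41.7 mm and 7.16 degrees, less where a joint would pass 70% of its speed; a pose out of reach is approached as far as the arm can. A call with a number of a shift or a turn outside -1 to 1 is refused whole. A call with a gripper value outside its range is refused whole. The fingers move at their own pace and stop on an object; "grip_force" is the grip in N (left out, the last holds). Time passes only in rows, so rows that do not move let the fingers close. It gives the time, the measured TCP pose, the force, the opening and the grip force at its end, in the units of the state.
- readout.sense(): the state, without advancing time (a new reading comes with each control period).
- cams.snapshot(name): name is "scene" or "top" or "wrist"; returns a dict with "pixels" (400x640x3 uint8, red, green, blue), "intrinsics" (3x3 intrinsics, pixels), "eye" and "rotation" of the camera in the world. Camera axes: x right, y down, z forward; pixel columns grow to the right and rows downward; lengths in m; the calibration is good to about 2 mm. The wrist camera is an equidistant fisheye: a pixel r from the principal point sees the ray r / f radians off the axis. A picture is of the moment at which its call begins. There is no depth.
- sign_off(): hands the job in; it is judged then, once.
The state is a dict: "t": time; "q": joint angles; "qd": joint speeds; "tau": joint torques, N m; "tcp_pos": TCP position; "tool_rot": TCP orientation; "force": force on the tool from outside, world axes, zero at the start; "ft_torque": the same for the moment, N m; "finger_gap": opening from 0.0 (shut) to 1.0 (fully open); "gripper_force": force on a finger pad.
Only numpy, scipy, OpenCV 4.12 (cv2) and the standard library are available. Lean on these libraries where they do the work, as an engineer would, in place of code of your own. Each camera call takes 0.05 s, during which the arm holds its last target. There are 200 camera calls.

## Working session

There is one attempt and no reset: what is moved stays moved. The work goes in short steps, Python scripts to look and compute and a tool call to move; the robot and the scene stay as the last step left them, time stands still between calls to the robot, and variables do not carry over. Pictures are saved under pics/ and viewed, at most 10 in all, crops included, and the job is handed in when it is done.

Besides the shell and the picture viewer there is one more tool, called by a JSON object that holds its "name" and its "arguments". send_rows: Moves the arm, as the interface text tells. Its arguments: {"type":"object","properties":{"commands":{"type":"string"},"grip_force":{"type":"number"}},"required":["commands"]}

```bash
mkdir -p pics; ls; python3 - <<'E'
from station import readout,cams
import cv2,numpy as np
s=readout.sense();print({k:np.round(v,3) for k,v in s.items()})
for n in("scene","top"):
    c=cams.snapshot(n);np.savez(f"pics/{n}0.npz",**c);cv2.imwrite(f"pics/{n}0.png",c["pixels"][:,:,::-1]);print(n,c["intrinsics"],c["eye"],c["rotation"])
E
```

```text
pics
{'t': np.float64(0.0), 'q': array([ 0.956,  0.528,  1.434, -0.   ,  1.181, -0.179]), 'qd': array([ 0.001, -0.001, -0.001,  0.   , -0.   , -0.001]), 'tau': array([-1.0000e-03, -4.4235e+01, -1.7802e+01, -0.0000e+00,  9.0000e-03,
        0.0000e+00]), 'tcp_pos': array([0.264, 0.566, 0.199]), 'tool_rot': array([ 0.217,  0.976, -0.001, -0.   ]), 'force': array([-0.57 ,  0.209,  1.051]), 'ft_torque': array([ 0.002, -0.03 , -0.024]), 'gripper_force': np.float64(0.0), 'finger_gap': np.float64(0.999)}
scene [[477.11982843   0.         318.35359473]
 [  0.         477.11982843 188.41972214]
 [  0.           0.           1.        ]] [ 1.42403614 -0.17214961  0.67430881] [ 0.69727921  0.52850353 -0.29860794 -0.38120732]
top [[363.27680143   0.         316.66914013]
 [  0.         363.27680143 198.75493205]
 [  0.           0.           1.        ]] [0.3993838  0.04402659 0.90964701] [ 0.71018923 -0.69746893  0.07209344 -0.06301495]
```

View pics/scene0.png

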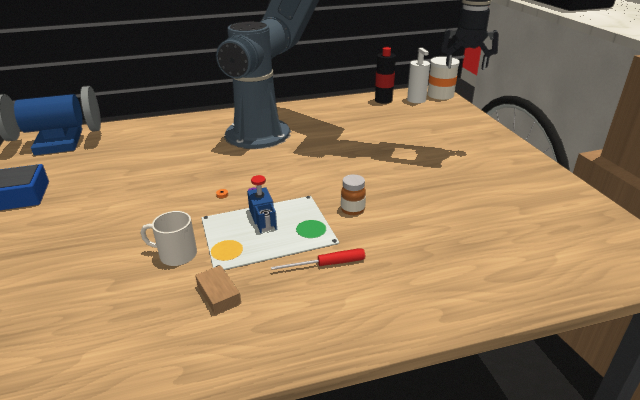

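View pics/top0.png

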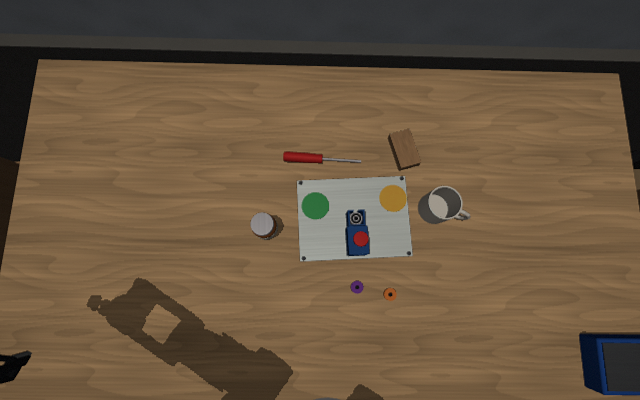

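The scene view shows the blue dispenser on its tray, with the red cap at (258,181) and the green pad at (311,229). The top view shows the cap at (361,239), the magazine at (356,218), the green pad at (315,206) and the yellow pad at (393,198). The mug is at (445,203), the jar at (263,225), the screwdriver at (302,157) and the carton at (404,148).

Things that could be mistaken for what I want:
- **Plunger:** the screwdriver handle, top (302,157), and the red bottle cap, scene (386,50).
- **Bearing:** the purple ring, top (357,287), and the orange ring, top (390,294).
- **Pad:** the yellow pad.

I choose the red disc on the blue housing, the stack in the blue magazine, and the green disc.

```bash
cat > h.py <<'E'
import numpy as np,cv2
from scipy.spatial.transform import Rotation as R
def load(n): return dict(np.load(f"pics/{n}.npz"))
def ray(c,uv):
    K=c["intrinsics"];d=R.from_quat(c["rotation"]).apply(np.linalg.solve(K,[uv[0],uv[1],1.]));return c["eye"],d/np.linalg.norm(d)
def plane(c,uv,z):
    e,d=ray(c,uv);return e+d*(z-e[2])/d[2]
def tri(c1,u1,c2,u2):
    (a,d),(b,f)=ray(c1,u1),ray(c2,u2);s=np.linalg.lstsq(np.c_[d,-f],b-a,rcond=None)[0]
    p,q=a+s[0]*d,b+s[1]*f;return (p+q)/2,np.linalg.norm(p-q)
def blobs(c,lo,hi,win=None,amin=20):
    h=cv2.cvtColor(c["pixels"],cv2.COLOR_RGB2HSV);m=cv2.inRange(h,np.array(lo),np.array(hi))
    if lo[0]==0 and hi[0]<=6: m|=cv2.inRange(h,np.array([174,lo[1],lo[2]]),np.array([180,hi[1],hi[2]]))
    if win: k=np.zeros_like(m);x0,y0,x1,y1=win;k[y0:y1,x0:x1]=255;m&=k
    n,l,st,ce=cv2.connectedComponentsWithStats(m);return [(np.round(ce[i],2),st[i].tolist(),(l==i)) for i in range(1,n) if st[i,4]>=amin]
E
python3 - <<'E'
from h import *
s,t=load("scene0"),load("top0")
S={};T={}
for n,lo,hi in(("red",(0,120,60),(6,255,255)),("green",(45,100,40),(85,255,255)),("yel",(18,150,100),(30,255,255))):
    for nm,c,w in(("s",s,(190,165,340,275)),("t",t,(290,170,420,265))):
        B=blobs(c,lo,hi,w)
        for b in B: print(n,nm,b[0],b[1])
        (S if nm=="s" else T)[n]=max(B,key=lambda b:b[1][4] if n!="red" else -b[1][1] if nm=="s" else b[1][4])[0]
for n in S: print(n,tri(s,S[n],t,T[n]), plane(t,T[n],.006 if n!="red" else .108),plane(s,S[n],.006 if n!="red" else .108))
g,y=plane(t,T["green"],.006),plane(t,T["yel"],.006)
print("sep",np.linalg.norm(g-y),"ang",np.degrees(np.arctan2(*(g-y)[1::-1])))
for p in((300,183),(403,178),(409,253),(304,258)): print("corner mark",plane(t,p,.006))
print("mag top",plane(t,(356,218),.058))
crop=np.hstack([cv2.resize(t["pixels"][170:270,290:420],None,fx=3,fy=3,interpolation=2),cv2.resize(s["pixels"][170:270,195:325],None,fx=3,fy=3,interpolation=2)])
cv2.imwrite("pics/crop0.png",crop[:,:,::-1])
E
```

```text
red s [257.71 179.6 ] [251, 175, 14, 10, 117]
red s [328.89 258.54] [318, 251, 22, 15, 250]
red t [360.44 238.53] [353, 231, 16, 16, 174]
green s [310.7  228.53] [296, 220, 30, 18, 412]
green t [315.01 205.44] [302, 193, 27, 26, 563]
yel s [226.27 249.78] [211, 240, 31, 20, 481]
yel t [392.54 197.96] [380, 186, 26, 26, 541]
red (array([ 0.4674972 , -0.06448968,  0.10424444]), np.float64(0.0019753756161622407)) [ 0.46734471 -0.06300777  0.108     ] [ 0.47343435 -0.06613663  0.108     ]
green (array([0.55718068, 0.03709057, 0.00579681]), np.float64(0.0013407382842115824)) [0.55729065 0.0377467  0.006     ] [0.55732852 0.03636599 0.006     ]
yel (array([ 0.58032502, -0.16019451,  0.00562671]), np.float64(0.0021267726439526233)) [ 0.58038057 -0.15903526  0.006     ] [ 0.58037686 -0.16122833  0.006     ]
sep 0.19813198221047576 ang 96.6923483116888
corner mark [0.61470646 0.0770924  0.006     ]
corner mark [ 0.63324169 -0.18722362  0.006     ]
corner mark [ 0.44245731 -0.19663532  0.006     ]
corner mark [0.42581842 0.0624757  0.006     ]
mag top [ 0.51989097 -0.05945716  0.058     ]
```

View pics/crop0.png

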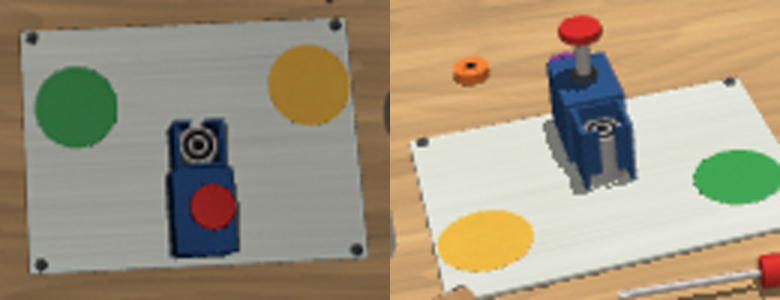

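The crop confirms the choice. The red cap stands on the blue housing, the stack of bearings sits in the magazine, and the green pad is on the left side (+y). The tray axis is about 4° from world x. Magazine ≈ (0.521,-0.061), plunger ≈ (0.4675,-0.0645), outlet ≈ (0.568,-0.058) and green pad ≈ (0.557,0.037), and all of these fit the given dimensions.

First I align the tool y axis with the push direction (about 96.6°) and shut the fingers.

{"name": "send_rows", "arguments": {"commands": "0 0 0 0 -1;0 0 0 0 -1;0 0 0 0 -1;0 0 0 0 -1;0 0 0 0 -1;0 0 0 0 -1;0 0 0 0 -1;0 0 0 0 -0.9", "grip_force": 40}}

```text
t: 0.77
tcp_pos: [0.2641, 0.5659, 0.1997]
tool_rot: [-0.059, 0.998, -0.001, -0.0]
force: [0.4, 0.2, -0.9]
finger_gap: -0.001
gripper_force: 0.0
```

```bash
cat > d.py <<'E'
import sys,numpy as np
from scipy.spatial.transform import Rotation as R
from station import readout
s=readout.sense();r=R.from_quat(s["tool_rot"]);m=r.as_matrix()
print("t",round(s["t"],2),"tcp",np.round(s["tcp_pos"],4),"yang",np.degrees(np.arctan2(m[1,1],m[0,1])).round(2),"tilt",np.degrees(np.arccos(-m[2,2])).round(2),"F",np.round(s["force"],1),"gap",round(float(s["finger_gap"]),3))
if len(sys.argv)>3: print("shares",np.round(r.inv().apply(np.array(list(map(float,sys.argv[1:4])))-s["tcp_pos"])/.02,2))
E
python3 d.py 0.4675 -0.0645 0.15
```

```text
t 0.77 tcp [0.2641 0.5659 0.1997] yang 96.76 tilt 0.08 F [ 0.4  0.2 -0.9] gap -0.001
shares [ -6.39 -32.5    2.51]
```

{"name": "send_rows", "arguments": {"commands": "0 -0.2 -1 0 0;0 -0.2 -1 0 0;0 -0.2 -1 0 0;0 -0.2 -1 0 0;0 -0.2 -1 0 0;0 -0.2 -1 0 0;0 -0.2 -1 0 0;0 -0.2 -1 0 0;0 -0.2 -1 0 0;0 -0.2 -1 0 0;0 -0.2 -1 0 0;0 -0.2 -1 0 0;0 -0.2 -1 0 0;0 -0.2 -1 0 0;0 -0.2 -1 0 0;0 -0.2 -1 0 0;0 -0.2 -1 0 0;0 -0.2 -1 0 0;0 -0.2 -1 0 0;0 -0.2 -1 0 0"}}

```text
t: 2.43
tcp_pos: [0.3895, 0.1771, 0.2001]
tool_rot: [-0.057, 0.998, -0.0, -0.0]
force: [-0.0, 0.7, 0.5]
finger_gap: 0.002
gripper_force: 0.0
```

{"name": "send_rows", "arguments": {"commands": "0 -0.2 -1 0 0;0 -0.2 -1 0 0;0 -0.2 -1 0 0;0 -0.2 -1 0 0;0 -0.2 -1 0 0;0 -0.2 -1 0 0;0 -0.2 -1 0 0;0 -0.2 -1 0 0;0 -0.2 -1 0 0;0 -0.2 -1 0 0;0 -0.2 -1 0 0;0 -0.2 -1 0.5 0;0 0 -0.5 1 0;0 0 0 1 0;0 0 0 0 0;0 0 0 0 0"}}

```text
t: 3.77
tcp_pos: [0.4648, -0.0644, 0.1495]
tool_rot: [-0.057, 0.998, 0.001, -0.002]
force: [-1.2, 0.2, 0.7]
finger_gap: 0.002
gripper_force: 0.0
```

```bash
python3 d.py 0.4675 -0.0645 0.13; python3 - <<'E'
from h import *
from station import cams
out=[]
for n in("scene","top","wrist"):
    c=cams.snapshot(n);np.savez(f"pics/{n}1.npz",**c);out.append(c["pixels"])
S,T,W=out
im=np.hstack([cv2.resize(S[100:250,180:340],(400,375)),cv2.resize(W,(400,375))])
cv2.imwrite("pics/v1.png",im[:,:,::-1])
E
```

```text
t 3.77 tcp [ 0.4648 -0.0644  0.1495] yang 96.55 tilt 0.21 F [-1.2  0.2  0.7] gap 0.002
shares [-0.14 -0.02  0.97]
```

View pics/v1.png

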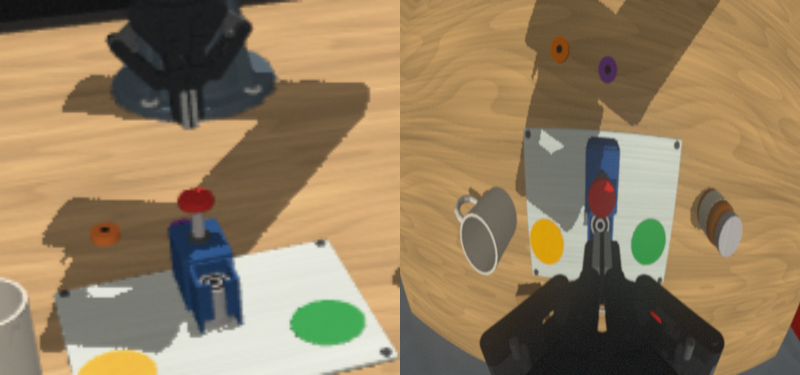

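The pictures show the shut fingertips directly over the red cap, scene crop (190,110) above (196,198). The knuckles are wide along tool y. Descending now to just above the cap.

{"name": "send_rows", "arguments": {"commands": "0 -0.14 0 0.5 0;0 0 0 0.5 0;0 0 0 0.5 0;0 0 0 0 0"}}

```text
t: 4.25
tcp_pos: [0.468, -0.0638, 0.1192]
tool_rot: [-0.058, 0.998, 0.0, -0.001]
force: [-0.4, 0.3, -1.0]
finger_gap: 0.001
gripper_force: 0.0
```

{"name": "send_rows", "arguments": {"commands": "0 0 0 0.2 0;0 0 0 0.2 0;0 0 0 0.2 0;0 0 0 0.2 0;0 0 0 0.2 0;0 0 0 0.2 0;0 0 0 0 0"}}

```text
t: 4.83
tcp_pos: [0.4682, -0.0643, 0.0956]
tool_rot: [-0.057, 0.998, 0.0, -0.001]
force: [0.3, 1.1, -0.3]
finger_gap: 0.001
gripper_force: 0.0
```

```bash
python3 d.py 0.4675 -0.0645 0.086;python3 - <<'E'
from h import *
t,s=load("top0"),load("scene0")
print("jar lid",plane(t,(262,225),.085),"mug rim",plane(t,(445,202),.088), "jar base mid", plane(s,(353,207),.0))
E
```

```text
t 4.83 tcp [ 0.4682 -0.0643  0.0956] yang 96.57 tilt 0.08 F [ 0.3  1.1 -0.3] gap 0.001
shares [ 0.04 -0.01  0.48]
jar lid [0.49600016 0.15811188 0.085     ] mug rim [ 0.5568072 -0.2620456  0.088    ] jar base mid [0.4926236  0.16221953 0.        ]
```

At 0.0956 there should be contact, but the force reads about zero, so I look.

```bash
python3 - <<'E'
from h import *
from station import cams
out=[]
for n in("scene","top"):
    c=cams.snapshot(n);np.savez(f"pics/{n}2.npz",**c);out.append(c["pixels"])
S,T=out
im=np.hstack([cv2.resize(S[110:240,195:325],(400,400),interpolation=2),cv2.resize(T[180:280,290:390],(400,400),interpolation=2)])
cv2.imwrite("pics/v2.png",im[:,:,::-1])
E
```

```text
(no output)
```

View pics/v2.png

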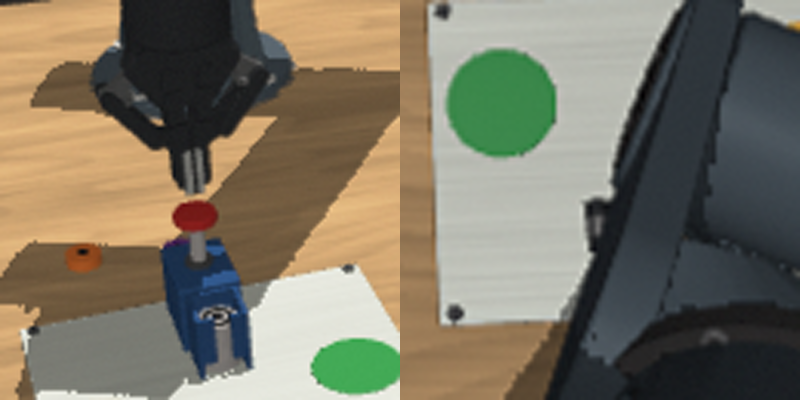

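```bash
python3 - <<'E'
from h import *
s=load("scene2")
def proj(c,p):
    v=R.from_quat(c["rotation"]).inv().apply(np.array(p)-c["eye"]);u=c["intrinsics"]@v;return (u/u[2])[:2].round(1)
for z in(.078,.0876,.0956,.108,.12): print(z,proj(s,(.468,-.0643,z)))
print([ (b[0],b[1]) for b in blobs(s,(0,120,60),(6,255,255),(240,160,280,200))])
print([proj(s,p) for p in((.4675,-.0645,.108),(.4675+.017,-.0645,.108),(.4675-.017,-.0645,.108))])
import subprocess
from station import readout; print(readout.sense()["tcp_pos"],readout.sense()["force"])
E
```

```text
0.078 [259.1 189.3]
0.0876 [258.8 185.8]
0.0956 [258.6 182.9]
0.108 [258.1 178.3]
0.12 [257.7 173.9]
[(array([257.97, 179.79]), [251, 175, 15, 10, 115])]
[array([258. , 178.2]), array([259.2, 181.9]), array([256.9, 174.7])]
[ 0.4686038  -0.06442551  0.09610929] [-0.51630098  0.18892137 -0.39046993]
```

```bash
python3 - <<'E'
from h import *
from station import cams,readout
c=cams.snapshot("wrist");np.savez("pics/wrist2.npz",**c);st=readout.sense()
def fproj(c,p):
    v=R.from_quat(c["rotation"]).inv().apply(np.array(p)-c["eye"]);K=c["intrinsics"];th=np.arctan2(np.hypot(*v[:2]),v[2]);return (K[:2,2]+K[0,0]*th*v[:2]/np.hypot(*v[:2])).round(1)
def fray(c,uv):
    K=c["intrinsics"];d=np.array(uv)-K[:2,2];r=np.hypot(*d);th=r/K[0,0];return R.from_quat(c["rotation"]).apply(np.r_[d/r*np.sin(th),np.cos(th)])
w1=load("wrist1")
for n,w,tcp in(("1",w1,(.4648,-.0644,.1495)),("2",c,st["tcp_pos"])):
    print(n,"eye",w["eye"].round(3),"axis",R.from_quat(w["rotation"]).as_matrix()[:,2].round(3))
    print(" tcp px",fproj(w,tcp),"tip",fproj(w,np.array(tcp)-[0,0,.008]),"cap pred",fproj(w,(.4675,-.0645,.108)),"green pred",fproj(w,(.557,.037,.006)))
    for nm,lo,hi in(("red",(0,120,60),(6,255,255)),("green",(45,100,40),(85,255,255))):
        print(nm,[(b[0],b[1]) for b in blobs(w,lo,hi,amin=150)])
cv2.imwrite("pics/w2.png",cv2.cvtColor(c["pixels"],cv2.COLOR_RGB2BGR))
E
```

```text
1 eye [ 0.382 -0.075  0.325] axis [ 0.328  0.037 -0.944]
 tcp px [324.7 231.5] tip [324.7 226.2] cap pred [323.9 211.1] green pred [398.3 257.2]
red [(array([322.42, 210.62]), [301, 190, 43, 42, 1394]), (array([634.55, 345.07]), [625, 325, 15, 39, 301])]
green [(array([397.04, 257.56]), [370, 234, 54, 48, 2008])]
2 eye [ 0.385 -0.075  0.27 ] axis [ 0.327  0.037 -0.944]
 tcp px [324.1 234.8] tip [324.  229.4] cap pred [324.3 241.6] green pred [409.5 280.9]
red [(array([322.25, 234.65]), [295, 214, 56, 43, 1688])]
green [(array([409.72, 278.12]), [378, 255, 61, 50, 2171])]
```

View pics/w2.png

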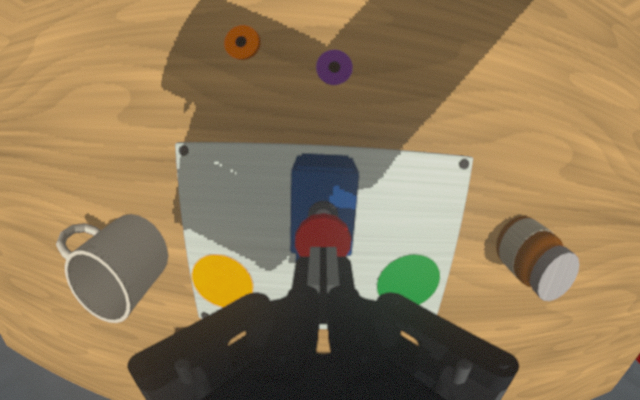

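The wrist view shows the tip end at about (323,248), in front of the cap at (323,235) and still above it. The predicted tip pixel was (324,229), so the real tips seem shorter than nominal. I triangulate the tip.

```bash
python3 - <<'E'
from h import *
s,w=load("scene2"),load("wrist2")
K=w["intrinsics"]
for su in((259,172.4),):
  for wu in((323,248),):
    d=np.array(wu)-K[:2,2];r=np.hypot(*d);th=r/K[0,0];f=R.from_quat(w["rotation"]).apply(np.r_[d/r*np.sin(th),np.cos(th)])
    a,e=ray(s,su);b=w["eye"];q=np.linalg.lstsq(np.c_[e,-f],b-a,rcond=None)[0];print(a+q[0]*e,b+q[1]*f)
E
```

```text
[ 0.46505514 -0.06067316  0.121659  ] [ 0.46475287 -0.06559533  0.12119065]
```

The tips triangulate to z ≈ 0.121, about 25 mm above the TCP reading. I therefore go by contact: slow descent, watching the force.

{"name": "send_rows", "arguments": {"commands": "0 0 0 0.15 0;0 0 0 0.15 0;0 0 0 0.15 0;0 0 0 0.15 0;0 0 0 0 0"}}

```text
t: 5.4
tcp_pos: [0.4683, -0.0643, 0.0837]
tool_rot: [-0.057, 0.998, 0.0, -0.001]
force: [-0.7, -0.5, -0.1]
finger_gap: 0.003
gripper_force: 0.0
```

{"name": "send_rows", "arguments": {"commands": "0 0 0 0.15 0;0 0 0 0.15 0;0 0 0 0 0;0 0 0 0 0"}}

```text
t: 5.73
tcp_pos: [0.4685, -0.0644, 0.0781]
tool_rot: [-0.057, 0.998, 0.0, -0.0]
force: [0.5, -0.3, -0.4]
finger_gap: -0.002
gripper_force: 0.0
```

```bash
python3 - <<'E'
from h import *
from station import cams,readout
s=cams.snapshot("scene");w=cams.snapshot("wrist")
print([(b[0],b[1]) for b in blobs(s,(0,120,60),(6,255,255),(240,160,280,210))],readout.sense()["force"],readout.sense()["tau"].round(2))
im=np.hstack([cv2.resize(s["pixels"][120:220,210:310],(400,400),interpolation=2),cv2.resize(w["pixels"][170:290,260:380],(400,400),interpolation=2)])
cv2.imwrite("pics/v3.png",im[:,:,::-1])
E
```

```text
[(array([258.06, 180.74]), [251, 176, 15, 9, 86])] [-0.14786032  0.2663107  -0.40913533] [ -0.   -35.54  -8.98  -0.     0.     0.  ]
```

View pics/v3.png

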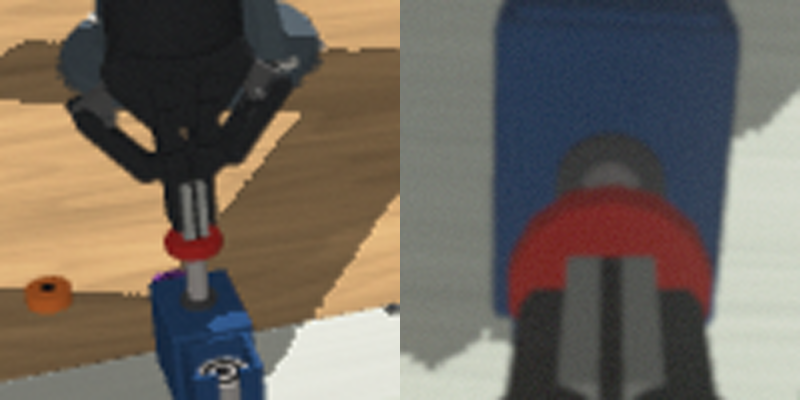

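The tip now covers the centre of the cap top, scene (259,180), and is about to touch. I continue the press.

{"name": "send_rows", "arguments": {"commands": "0 0 0 0.15 0;0 0 0 0.15 0;0 0 0 0.15 0;0 0 0 0 0"}}

```text
t: 6.17
tcp_pos: [0.4691, -0.0646, 0.0693]
tool_rot: [-0.057, 0.998, -0.0, 0.0]
force: [0.5, -0.3, 3.4]
finger_gap: -0.001
gripper_force: 1.9
```

{"name": "send_rows", "arguments": {"commands": "0 0 0 0.15 0;0 0 0 0.15 0;0 0 0 0.15 0;0 0 0 0.15 0;0 0 0 0 0"}}

```text
t: 6.58
tcp_pos: [0.4692, -0.0646, 0.0574]
tool_rot: [-0.057, 0.998, -0.0, 0.0]
force: [0.3, 0.6, 6.1]
finger_gap: -0.003
gripper_force: 2.9
```

{"name": "send_rows", "arguments": {"commands": "0 0 0 0.15 0;0 0 0 0.15 0;0 0 0 0.15 0;0 0 0 0.15 0;0 0 0 0.1 0;0 0 0 0 0"}}

```text
t: 7.08
tcp_pos: [0.4693, -0.0646, 0.0467]
tool_rot: [-0.058, 0.998, -0.001, 0.001]
force: [-5.4, 1.2, 34.0]
finger_gap: -0.002
gripper_force: 17.4
```

{"name": "send_rows", "arguments": {"commands": "0 0 0 0.05 0;0 0 0 0.05 0;0 0 0 0 0"}}

```text
t: 7.33
tcp_pos: [0.4693, -0.0647, 0.0465]
tool_rot: [-0.058, 0.998, -0.001, 0.002]
force: [-8.5, 1.9, 51.9]
finger_gap: -0.002
gripper_force: 26.1
```

That is the hard stop: TCP 0.047 with the cap top at 0.078, so the tips stand about 31 mm behind the TCP reading. I check that the bearing is out before releasing.

```bash
python3 - <<'E'
from h import *
from station import cams,readout
s=cams.snapshot("scene");np.savez("pics/scene4.npz",**s);w=cams.snapshot("wrist");np.savez("pics/wrist4.npz",**w)
print([(b[0],b[1]) for b in blobs(s,(0,120,60),(6,255,255),(240,160,280,210))])
im=np.hstack([cv2.resize(s["pixels"][150:270,200:340],(466,400),interpolation=2),cv2.resize(w["pixels"],None,fx=.5,fy=.5)[:200,:320].repeat(2,0)])
cv2.imwrite("pics/v4.png",im[:,:,::-1])
E
```

```text
[(array([259.05, 192.24]), [252, 188, 15, 9, 78])]
```

View pics/v4.png

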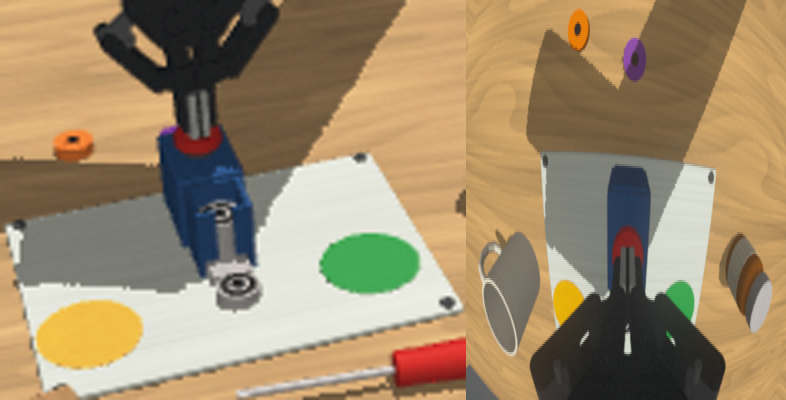

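The cap is down at scene (259,192) and the bearing lies on the tray in front of the magazine at about scene (272,236). I release and raise.

{"name": "send_rows", "arguments": {"commands": "0 0 0 -0.3 0;0 0 0 -0.6 0;0 0 0 -1 0;0 0 0 -1 0;0 0 0 -1 0;0 0 0 -1 0;0 0 0 -1 0;50 0 0 0 0;50 0 0 0 0;50 0 0 0 0;50 0 0 0 0"}}

```text
t: 8.35
tcp_pos: [0.4677, -0.0641, 0.1581]
tool_rot: [-0.057, 0.998, 0.001, -0.001]
force: [0.3, -0.3, 0.9]
finger_gap: 0.564
gripper_force: 0.0
```

```bash
python3 - <<'E'
from h import *
from station import cams,readout
s=cams.snapshot("scene");np.savez("pics/scene5.npz",**s);w=cams.snapshot("wrist");np.savez("pics/wrist5.npz",**w)
print("red",[(b[0],b[1]) for b in blobs(s,(0,120,60),(6,255,255),(240,160,280,210))])
# bearing: dark/grey non-white pixels on tray window
g=cv2.cvtColor(s["pixels"],cv2.COLOR_RGB2GRAY);x0,y0=258,226;sub=g[y0:246,x0:286]
m=(sub<150).astype(np.uint8);n,l,st,ce=cv2.connectedComponentsWithStats(m)
print(st[1:],ce[1:]+[x0,y0]); print(plane(s,(271.8,236.5),.014))
im=np.hstack([cv2.resize(s["pixels"][160:260,210:310],(400,400),interpolation=2),cv2.resize(w["pixels"][150:350,200:400],(400,400))])
cv2.imwrite("pics/v5.png",im[:,:,::-1])
E
python3 d.py 0.568 -0.058 0.15
```

```text
red [(array([257.95, 179.75]), [251, 175, 15, 10, 118])]
[[  0   0  20  17 228]] [[268.29385965 232.85087719]]
[ 0.57198823 -0.05763923  0.014     ]
t 8.45 tcp [ 0.4679 -0.0641  0.1582] yang 96.57 tilt 0.15 F [ 0.2  0.5 -0.6] gap 0.591
shares [-5.01 -0.27  0.4 ]
```

View pics/v5.png

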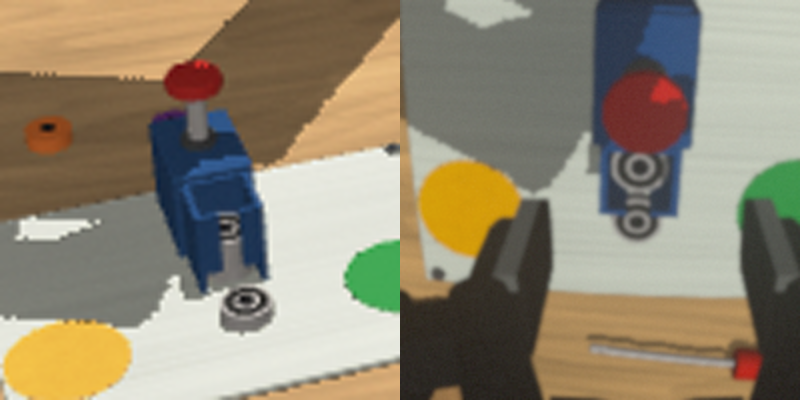

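The plunger is back up at scene (258,180). The bearing sits flat at the outlet with its top face at scene (271.5,235) and wrist (318.5,261), and the fingers are 50 mm open. I triangulate the bearing.

```bash
cat >> h.py <<'E'
def fray(c,uv):
    K=c["intrinsics"];d=np.array(uv)-K[:2,2];r=np.hypot(*d);th=r/K[0,0];return c["eye"],R.from_quat(c["rotation"]).apply(np.r_[d/r*np.sin(th),np.cos(th)])
def fplane(c,uv,z):
    e,d=fray(c,uv);return e+d*(z-e[2])/d[2]
E
python3 - <<'E'
from h import *
s,w=load("scene5"),load("wrist5")
su,wu=(271.5,235),(318.5,261)
a,e=ray(s,su);b,f=fray(w,wu);q=np.linalg.lstsq(np.c_[e,-f],b-a,rcond=None)[0];print(a+q[0]*e,b+q[1]*f,plane(s,su,.016),fplane(w,wu,.016))
G=[x for x in blobs(w,(45,100,40),(85,255,255),amin=150)][0];print(G[:2])
E
python3 d.py 0.568 -0.059 0.06
```

```text
[ 0.57039297 -0.05782205  0.01710058] [ 0.57037774 -0.05805938  0.01707907] [ 0.56896343 -0.05763059  0.016     ] [ 0.57101395 -0.05800241  0.016     ]
(array([400.7 , 248.37]), [369, 231, 54, 44, 1279])
t 8.45 tcp [ 0.4679 -0.0641  0.1582] yang 96.57 tilt 0.15 F [ 0.2  0.5 -0.6] gap 0.591
shares [-5.01 -0.32  4.9 ]
```

{"name": "send_rows", "arguments": {"commands": "50 -1 -0.07 0 0;50 -1 -0.05 0 0;50 -1 -0.05 0 0;50 -1 -0.05 0 0;50 -1 -0.05 0 0;50 -0.05 0 0 0;50 0 0 1 0;50 0 0 1 0;50 0 0 1 0;50 0 0 1 0;50 0 0 1 0;50 0 0 1 0;50 0 0 1 0;50 0 0 0.8 0;50 0 0 0 0;50 0 0 0 0"}}

```text
t: 9.78
tcp_pos: [0.5678, -0.0579, 0.0022]
tool_rot: [-0.057, 0.998, 0.001, -0.002]
force: [0.6, -0.4, 0.2]
finger_gap: 0.585
gripper_force: 0.0
```

```bash
python3 d.py 0.569 -0.058 -0.02; python3 - <<'E'
from h import *
from station import cams
s=cams.snapshot("scene");np.savez("pics/scene6.npz",**s);w=cams.snapshot("wrist");np.savez("pics/wrist6.npz",**w)
im=np.hstack([cv2.resize(s["pixels"][140:260,210:330],(400,400),interpolation=2),cv2.resize(w["pixels"][150:350,200:400],(400,400))])
cv2.imwrite("pics/v6.png",im[:,:,::-1])
E
```

```text
t 9.78 tcp [ 0.5678 -0.0579  0.0022] yang 96.56 tilt 0.23 F [ 0.6 -0.4  0.2] gap 0.585
shares [-0.06 -0.01  1.11]
```

View pics/v6.png

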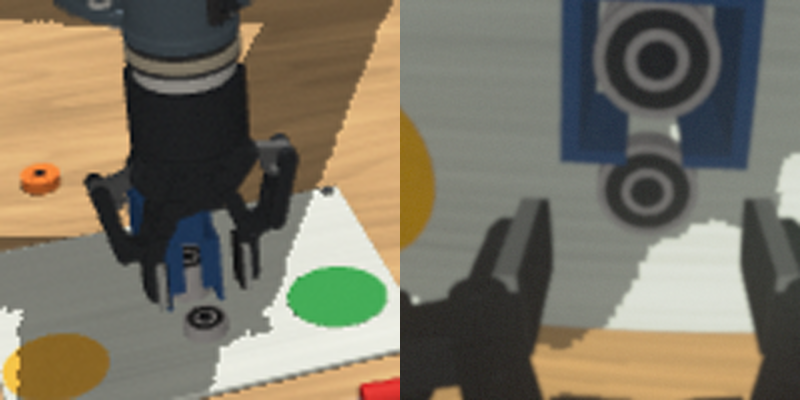

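The fingers straddle the bearing symmetrically. In the scene view the tips are at (258,230) and (285,226) with the bearing at (271.5,235). In the wrist view the tips' midpoint is at column 323.5 and the bearing at column 324. Both are clear of the magazine. I descend until the tips feel the tray.

{"name": "send_rows", "arguments": {"commands": "50 0 0 0.3 0;50 0 0 0.3 0;50 0 0 0.3 0;50 0 0 0.1 0;50 0 0 0 0"}}

```text
t: 10.3
tcp_pos: [0.5691, -0.0581, -0.0174]
tool_rot: [-0.057, 0.998, 0.0, -0.001]
force: [-0.3, -0.0, -0.3]
finger_gap: 0.583
gripper_force: 0.0
```

```bash
python3 d.py; python3 - <<'E'
from h import *
w=load("wrist6")
for u in((268,252),(378,252)): print([fplane(w,u,z).round(4) for z in(.03,.036,.04)])
E
```

```text
t 10.3 tcp [ 0.5691 -0.0581 -0.0174] yang 96.57 tilt 0.08 F [-0.3 -0.  -0.3] gap 0.583
[array([ 0.5705, -0.0891,  0.03  ]), array([ 0.5671, -0.0883,  0.036 ]), array([ 0.5648, -0.0877,  0.04  ])]
[array([ 0.5636, -0.0292,  0.03  ]), array([ 0.5604, -0.0308,  0.036 ]), array([ 0.5583, -0.0319,  0.04  ])]
```

{"name": "send_rows", "arguments": {"commands": "50 0 0 0.1 0;50 0 0 0.1 0;50 0 0 0 0"}}

```text
t: 10.55
tcp_pos: [0.5695, -0.0582, -0.021]
tool_rot: [-0.057, 0.998, 0.0, -0.0]
force: [1.1, -0.8, 1.2]
finger_gap: 0.586
gripper_force: 0.0
```

{"name": "send_rows", "arguments": {"commands": "50 0 0 0.1 0;50 0 0 0.1 0;50 0 0 0 0"}}

```text
t: 10.8
tcp_pos: [0.5694, -0.0582, -0.025]
tool_rot: [-0.057, 0.998, 0.0, -0.0]
force: [0.3, -0.6, 0.5]
finger_gap: 0.584
gripper_force: 0.0
```

{"name": "send_rows", "arguments": {"commands": "50 0 0 0.08 0;50 0 0 0.08 0;50 0 0 0 0"}}

```text
t: 11.05
tcp_pos: [0.5697, -0.0582, -0.0279]
tool_rot: [-0.057, 0.998, -0.0, 0.0]
force: [0.1, 0.4, -0.3]
finger_gap: 0.582
gripper_force: 0.0
```

{"name": "send_rows", "arguments": {"commands": "50 0 0 0.08 0;50 0 0 0.08 0;50 0 0 0 0"}}

```text
t: 11.3
tcp_pos: [0.5698, -0.0583, -0.0281]
tool_rot: [-0.057, 0.998, -0.0, 0.0]
force: [-4.5, 0.6, 21.5]
finger_gap: 0.586
gripper_force: 10.8
```

{"name": "send_rows", "arguments": {"commands": "50 0 0 0.06 0;50 0 0 0 0"}}

```text
t: 11.47
tcp_pos: [0.5698, -0.0583, -0.0281]
tool_rot: [-0.057, 0.998, -0.0, 0.001]
force: [-6.7, 1.4, 29.5]
finger_gap: 0.59
gripper_force: 14.7
```

Contact with the tray is at TCP z = -0.028. I lift 2 to 3 mm clear, then push along +y with the trailing finger.

{"name": "send_rows", "arguments": {"commands": "50 0 0 -0.16 0;50 0 0 -0.16 0;50 0 0 0 0"}}

```text
t: 11.72
tcp_pos: [0.5702, -0.0584, -0.0253]
tool_rot: [-0.057, 0.998, -0.0, 0.001]
force: [-0.2, 0.6, 0.4]
finger_gap: 0.586
gripper_force: 0.0
```

{"name": "send_rows", "arguments": {"commands": "50 0 0.2 0 0;50 0 0.2 0 0;50 0 0.3 0 0;50 0 0.3 0 0;50 0 0.3 0 0;50 0 0.3 0 0;50 0 0.3 0 0;50 0 0.3 0 0;50 0 0.3 0 0;50 0 0.3 0 0;50 0 0.3 0 0;50 0 0.3 0 0;50 0 0.3 0 0;50 0 0.3 0 0;50 0 0.3 0 0;50 0 0.3 0 0;50 0 0.2 0 0;50 0 0 0 0"}}

```text
t: 13.22
tcp_pos: [0.5584, 0.0381, -0.0259]
tool_rot: [-0.058, 0.998, 0.0, -0.0]
force: [-0.5, -0.2, 0.2]
finger_gap: 0.585
gripper_force: 0.0
```

```bash
python3 d.py 0.556 0.048 -0.025; cat > b.py <<'E'
import sys
from h import *
from station import cams
for n in("wrist","scene","top"):
    w=cams.snapshot(n);np.savez(f"pics/{n}{sys.argv[1]}.npz",**w)
    f=(lambda u,z:fplane(w,u,z)) if n=="wrist" else (lambda u,z:plane(w,u,z))
    B=blobs(w,(40,80,20),(88,255,255),amin=60)
    for b in B:
        x,y,W,H,A=b[1];print(n,"green",b[0],b[1],f((x+W/2,y+H/2),.006).round(4))
    # grey/black (unsaturated, dark) blobs enclosed in hull of green
    if B:
        pts=np.vstack([np.argwhere(b[2])[:,::-1] for b in B]).astype(np.int32);k=np.zeros((400,640),np.uint8);cv2.fillConvexPoly(k,cv2.convexHull(pts),255)
        h=cv2.cvtColor(w["pixels"],cv2.COLOR_RGB2HSV);m=((h[:,:,1]<70)&(k>0)).astype(np.uint8)
        _,l,st,ce=cv2.connectedComponentsWithStats(m)
        for i in range(1,len(st)):
            if st[i,4]>8: print("   grey",ce[i].round(1),st[i].tolist(),f(ce[i],.013).round(4))
E
python3 b.py 7
```

```text
t 13.22 tcp [ 0.5584  0.0381 -0.0259] yang 96.63 tilt 0.02 F [-0.5 -0.2  0.2] gap 0.585
shares [ 0.06  0.51 -0.04]
wrist green [327.68 249.35] [256, 199, 129, 113, 7543] [0.5555 0.0357 0.006 ]
   grey [298.8 266.2] [256, 237, 79, 59, 3303] [0.5592 0.025  0.013 ]
   grey [375.8 264.5] [371, 249, 14, 40, 282] [0.5539 0.0642 0.013 ]
scene green [313.73 229.48] [297, 220, 29, 18, 246] [0.5596 0.0377 0.006 ]
   grey [305.9 227.7] [298, 222, 16, 12, 143] [0.5603 0.0242 0.013 ]
```

The bearing is on the pad at about (0.560,0.027). It needs roughly 9 mm more.

{"name": "send_rows", "arguments": {"commands": "50 0 0.2 0 0;50 0 0.2 0 0;50 0 0.1 0 0;50 0 0 0 0;50 0 0 0 0"}}

```text
t: 13.78
tcp_pos: [0.5575, 0.0473, -0.0259]
tool_rot: [-0.057, 0.998, 0.0, -0.0]
force: [0.2, -0.0, 0.6]
finger_gap: 0.582
gripper_force: 0.0
```

{"name": "send_rows", "arguments": {"commands": "50 0 -0.25 0 0;50 0 -0.1 0 0;50 0 0 -0.5 0;50 0 0 -1 0;50 0 0 -1 0;50 0 0 -1 0;50 0 0 -1 0;50 0 0 -1 0;50 0 0 -1 0;50 0 0 -1 0;50 0 0 -1 0;50 -0.5 0 -1 0;50 0 0 0 0"}}

```text
t: 14.87
tcp_pos: [0.5728, 0.0407, 0.1692]
tool_rot: [-0.057, 0.998, -0.001, 0.006]
force: [1.2, -1.0, 1.1]
finger_gap: 0.585
gripper_force: 0.0
```

```bash
python3 d.py; python3 b.py 8; python3 - <<'E'
from h import *
for n in("scene8","wrist8"):
    c=load(n)
    print(n,"red",[(b[0],b[1]) for b in blobs(c,(0,120,60),(6,255,255),amin=60)])
E
```

```text
t 14.87 tcp [0.5728 0.0407 0.1692] yang 96.55 tilt 0.66 F [ 1.2 -1.   1.1] gap 0.585
wrist green [321.24 154.99] [291, 126, 62, 60, 2223] [0.5581 0.0367 0.006 ]
   grey [321.8 158.3] [308, 144, 29, 30, 664] [0.5592 0.0366 0.013 ]
scene green [310.5  229.28] [296, 220, 30, 18, 301] [0.5593 0.0366 0.006 ]
   grey [311.  226.6] [305, 222, 13, 11, 121] [0.5595 0.0366 0.013 ]
scene8 red [(array([474.88,  34.83]), [462, 0, 27, 75, 1216]), (array([386.47,  51.28]), [382, 47, 9, 10, 78]), (array([384.69,  80.24]), [376, 72, 19, 16, 246]), (array([257.71, 179.89]), [251, 175, 14, 10, 112]), (array([341.19, 256.7 ]), [318, 248, 47, 18, 542])]
wrist8 red [(array([205.6 ,  60.35]), [186, 40, 40, 41, 1235]), (array([334.93, 259.43]), [298, 247, 74, 26, 1308]), (array([631.78, 320.18]), [617, 284, 23, 67, 787])]
```

Both views put the bearing within about 2 mm of the pad centre. The plunger is up at scene (257.7,179.9), the same as at the start, and the robot is about 0.2 m above everything. Handing in.

```bash
python3 -c "
from station import sign_off
print(sign_off())"
```

```text
the job is handed in; nothing more can be done
None
```

The job is handed in: I pressed the plunger fully once, pushed the one bearing to within about 2 mm of the green pad's centre, and saw the plunger back up with the arm well clear; the judge's result was not shown.

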